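Load the photometer's reagent carrier

ROBOT

A 6-joint arm with a two-finger parallel gripper is mounted at the origin on a cart in front of the work surface, level with it; the furniture and walls round the work are solid. World frame = base frame: x ahead of the robot, y to its left, z up, the work surface at z = 0. Lengths are in m, angles in degrees, forces in N, time in s.
With the tool pointing down it reaches from about 0.25 to 0.8 m from the base axis. Payload 3.9 kg.
Tool frame: the origin (TCP) lies at the very end of the fingers, on their centre line; the grasp point (between the pads) lies 19 mm behind it (arm.hold_point_z is the distance from the TCP to the grasp point, in m); z points along the fingers, y is the line along which they close (so a half turn about z gives the same grasp; the last joint's range is limited). The gripper opens to 85 mm and grips with 20 to 120 N. Pads are 22 mm wide; open, the fingers measure 114 mm over their backs; the gripper's body (76 mm by 85 mm) begins 54 mm behind the grasp point. The pads swing forward as they close: fully open they stand 13 mm farther back than shut.
Start: joints at [66.692, 14.897, -7.913, 67.191, 0, 90], TCP at [0.208, 0.482, 0.231] pointing down, gripper open.
Joint ranges: [-159.42, 159.42], [-47.68, 98.78], [-73.54, 78.23], [-108.79, 121.32], [-90, 84.71], [-180, 180]. Speed limits (degrees/s): [147.25, 147.25, 180, 180, 180, 180].

INTERFACE

Orientations are given as a 3x3 rotation matrix whose columns are the frame's x, y, z axes.
In Python, from station import arm gives the robot as it stands.
- The arm moves only by the tool nudge_tcp, called after "Emit:" in YAML: its name, and indented under it one key for each argument. Schema: {"type":"object","properties":{"ticks":{"type":"array","items":{"type":"array","prefixItems":[{"type":"array","items":{"type":"number"},"minItems":3,"maxItems":3},{"type":"array","items":{"type":"number"},"minItems":3,"maxItems":3}],"minItems":2,"maxItems":2},"minItems":1,"maxItems":8},"finger_gap":{"type":"number"},"grip_n":{"type":"number"},"only":{"type":"string"},"quiet":{"type":"boolean"},"lines":{"type":"string"}},"required":["ticks"],"additionalProperties":false}. ticks is a list of rows, 1 to 8 of them, each written [[dx, dy, dz], [rx, ry, rz]]: dx, dy, dz in m, then a rotation vector rx, ry, rz in degrees; each row shifts and turns the commanded pose from where the row before left it, along the tool's axes as they then stand; what a row does not reach is not made up. A row lasts 1/8 s, in which the tool goes at most 0.0625 m and 10.7 degrees, less where a joint would pass 70% of its speed; a pose out of reach is approached as far as the arm can. finger_gap is the finger opening in m, set as the call begins (left out keeps the last). The fingers move at their own pace and stop on an object; grip_n is the grip in N (left out, the last holds). Time passes only in rows, so rows that do not move let the fingers close. The tool returns the time, the measured TCP pose, the force, the opening and the grip force at its end. only (a regular expression) keeps the lines of the reply that match it, lines (a string "A,B") keeps lines A to B, and quiet returns only ok. Input that does not fit is refused with a message, and nothing moves.
- arm.observe(): the state, without advancing time (a new reading comes with each control period).
- arm.read_camera(name): name is "scene" or "top" or "wrist"; returns a dict with "pixels" (384x512x3 uint8, red, green, blue), "fx", "fy", "cx", "cy" (pixels), "xyz" and "orientation" of the camera in the world; the wrist camera has in their place "tool_from_camera" (4x4, takes a point from camera to tool coordinates, whose origin is the TCP and whose axes are the flange's). Camera axes: x right, y up, looking along -z (the intrinsics and any distortion apply to the point x, -y, -z); pixel columns grow to the right and rows downward; lengths in m; the calibration is good to about 2 mm. A picture is of the moment at which its call begins: read the wrist's pose just before it. There is no depth.
- arm.hand_in(): hands the job in; it is judged then, once.
The state is a dict: "time_s": time; "joint_positions": joint angles; "joint_vel": joint speeds; "tau": joint torques, N m; "eef_pos": TCP position; "eef_rot": TCP orientation; "contact_force": force on the tool from outside, world axes, zero at the start; "ft_torque": the same for the moment, N m; "width": finger opening in m; "grasp_force": force on a finger pad.
Only numpy, scipy, OpenCV 4.12 (cv2) and the standard library are available. Lean on these libraries where they do the work, as an engineer would, in place of code of your own. Each camera call takes 0.05 s, during which the arm holds its last target. There are 200 camera calls.

TASK

Load the reagent carrier for the photometer: stand the large blue-capped white bottle, the amber bottle and the small bottle upright and fully down, each in the round well made for its width, and lay the cuvette case flat and fully down in the oblong slot. The rinse bottle (the largest white bottle, too wide for the wells) and the specimen cup (flat lid, no neck) do not belong in the carrier: leave them standing where they are.

Things in the scene. Friction and masses are not known exactly. Their poses are not given: they have to be found in the camera images.
- bottle_large: Large white reagent bottle with a blue cap (shorter and slimmer than the rinse bottle): round upright bottle, body 60 mm across, 126 mm tall in all, with a screw cap 38 mm across from 101 mm above the foot to the top; about 225 g. Best taken round the body (a cap grip lets it swing), any way round. Origin: centre of its foot on the worktop; z up. Its straight side ends 82 mm up.
- bottle_amber: Brown (amber) reagent bottle with a black cap: round upright bottle, body 48 mm across, 99 mm tall in all, with a screw cap 30 mm across from 79 mm above the foot to the top; about 120 g. Best taken round the body (a cap grip lets it swing), any way round. Origin: centre of its foot on the worktop; z up. Its straight side ends 64 mm up.
- bottle_small: Small white reagent bottle with a green cap: round upright bottle, body 32 mm across, 59 mm tall in all, with a screw cap 20 mm across from 47 mm above the foot to the top; about 47 g. Best taken round the body (a cap grip lets it swing), any way round. Origin: centre of its foot on the worktop; z up. Its straight side ends 38 mm up.
- case: Flat dark-blue cuvette case lying on the worktop, 32 x 90 x 18 mm (x, y, z), about 30 g; it stays shut. Taken from above across its 32 mm width. Origin: centre of its underside; y along its length, z up; the same either way round.
- well_large: Grey block 106 x 82 x 24 mm (x, y, z), one of four lying 2 by 2, in any order, in a fixed steel tray (222 x 174 mm, rim 18 mm high). Origin: centre of its underside, 3 mm above the worktop; x along its long side. Round well 64 mm across in its middle, for the large 60 mm bottle: flat floor (thin black pad) 6 mm above the origin; the top 6 mm is a 45-degree lead-in, 76 mm across at the mouth.
- well_medium: Grey block 106 x 82 x 24 mm (x, y, z), one of four lying 2 by 2, in any order, in a fixed steel tray (222 x 174 mm, rim 18 mm high). Origin: centre of its underside, 3 mm above the worktop; x along its long side. Round well 52 mm across in its middle, for the amber 48 mm bottle: flat floor (thin black pad) 6 mm above the origin; the top 6 mm is a 45-degree lead-in, 64 mm across at the mouth.
- well_small: Grey block 106 x 82 x 24 mm (x, y, z), one of four lying 2 by 2, in any order, in a fixed steel tray (222 x 174 mm, rim 18 mm high). Origin: centre of its underside, 3 mm above the worktop; x along its long side. Round well 36 mm across in its middle, for the small 32 mm bottle: flat floor (thin black pad) 6 mm above the origin; the top 6 mm is a 45-degree lead-in, 48 mm across at the mouth.
- slot_block: Grey block 106 x 82 x 24 mm (x, y, z), one of four lying 2 by 2, in any order, in a fixed steel tray (222 x 174 mm, rim 18 mm high). Origin: centre of its underside, 3 mm above the worktop; x along its long side. Slot for the case, 98 (x) by 38 mm (y), black floor 12 mm above it; 4 mm lead-in all round; long sides have finger cut-outs, 44 mm long in mid-side, down to the floor and out to the edge.
- bottle_rinse: Rinse bottle, does NOT belong in the carrier: tall white bottle with a red cap, body 66 mm across (wider than any well), 151 mm tall, about 320 g. Origin: centre of its foot; z up.
- cup: Specimen cup, does NOT belong in the carrier: white cup tapering to its foot, with a flat white screw lid wider than its body and no neck; 54 mm across the lid, 78 mm tall, 50 g. Origin: centre of its foot; z up.

How it is judged:
By the outcome, as a careful person would: the job done as asked, in the order asked, and still so for the second after the job is handed in, with the robot touching nothing.
It also fails if it takes over 99 s, if anything falls off the work surface, if the arm or the gripper's body presses on something with over 40 N, if the wrist force passes 120 N, or if a joint passes its speed limit or range.

## Working session

There is one attempt and no reset: what is moved stays moved. The work goes in short steps, Python scripts to look and compute and a tool call to move; the robot and the scene stay as the last step left them, time stands still between calls to the robot, and variables do not carry over. Pictures are saved under pics/ and viewed, at most 17 in all, crops included, and the job is handed in when it is done.

```bash
ls; mkdir -p pics
```

Create h.py:
```python
import numpy as np, cv2
from station import arm
def grab(n):
    s=arm.observe(); c=arm.read_camera(n); 
    if n=="wrist":
        T=np.eye(4);T[:3,:3]=s["eef_rot"];T[:3,3]=s["eef_pos"];T=T@np.array(c["tool_from_camera"])
        c["R"],c["t"]=T[:3,:3],T[:3,3]
    else: c["R"],c["t"]=np.array(c["orientation"]),np.array(c["xyz"])
    return c
def plane(c,u,v,z):
    d=c["R"]@np.array([(u-c["cx"])/c["fx"],-(v-c["cy"])/c["fy"],-1])
    return c["t"]+d*(z-c["t"][2])/d[2]
def proj(c,p):
    q=c["R"].T@(np.array(p)-c["t"]); return c["cx"]+c["fx"]*q[0]/-q[2], c["cy"]+c["fy"]*q[1]/q[2]
```

Run:
```python
from h import *
for n in ["top","scene"]:
    c=grab(n); cv2.imwrite(f"pics/{n}0.png",cv2.resize(c["pixels"][:,:,::-1],(800,600)))
    print(n,{k:v for k,v in c.items() if k!="pixels"})
s=arm.observe();print(s)
```

```text
pics
station.py
top {'fx': 439.0662338340607, 'fy': 439.0662338340607, 'cx': 252.2559091063623, 'cy': 197.13508382406184, 'xyz': array([0.36553966, 0.00469703, 1.27613164]), 'orientation': array([[-0.01844657,  0.98970862, -0.14190335],
       [-0.99956407, -0.02152723, -0.02020502],
       [-0.02305187,  0.14146878,  0.98967429]]), 'R': array([[-0.01844657,  0.98970862, -0.14190335],
       [-0.99956407, -0.02152723, -0.02020502],
       [-0.02305187,  0.14146878,  0.98967429]]), 't': array([0.36553966, 0.00469703, 1.27613164])}
scene {'fx': 441.8167057393572, 'fy': 441.8167057393572, 'cx': 259.26773501390454, 'cy': 194.37065511011323, 'xyz': array([-0.09708474, -0.53374677,  0.82772697]), 'orientation': array([[ 0.64702682,  0.53463073, -0.54362329],
       [-0.76234454,  0.44082214, -0.47382131],
       [-0.01367825,  0.72100334,  0.69279657]]), 'R': array([[ 0.64702682,  0.53463073, -0.54362329],
       [-0.76234454,  0.44082214, -0.47382131],
       [-0.01367825,  0.72100334,  0.69279657]]), 't': array([-0.09708474, -0.53374677,  0.82772697])}
{'time_s': 0.1, 'joint_positions': array([ 6.66925759e+01,  1.49320610e+01, -7.97975872e+00,  6.71919059e+01,
       -2.03454949e-03,  9.00016354e+01]), 'joint_vel': array([0.00687491, 0.02187489, 0.23790703, 0.01379433, 0.05018048,
       0.0546093 ]), 'tau': array([ 1.84192745e-04, -4.06508732e+01,  2.54526740e+01,  1.00440564e-02,
        2.21969736e-05,  1.75350976e-06]), 'eef_pos': array([0.20748167, 0.48156651, 0.23053814]), 'eef_rot': array([[-9.18383852e-01,  3.95690073e-01, -6.83680390e-04],
       [ 3.95690662e-01,  9.18382322e-01, -1.67666877e-03],
       [-3.55612019e-05, -1.81035147e-03, -9.99998361e-01]]), 'contact_force': array([-0.54024537, -0.217463  , -0.23724168]), 'ft_torque': array([ 0.05287302,  0.01907076, -0.01221892]), 'grasp_force': 0.0, 'width': 0.08562372959364585}
```

View pics/top0.png

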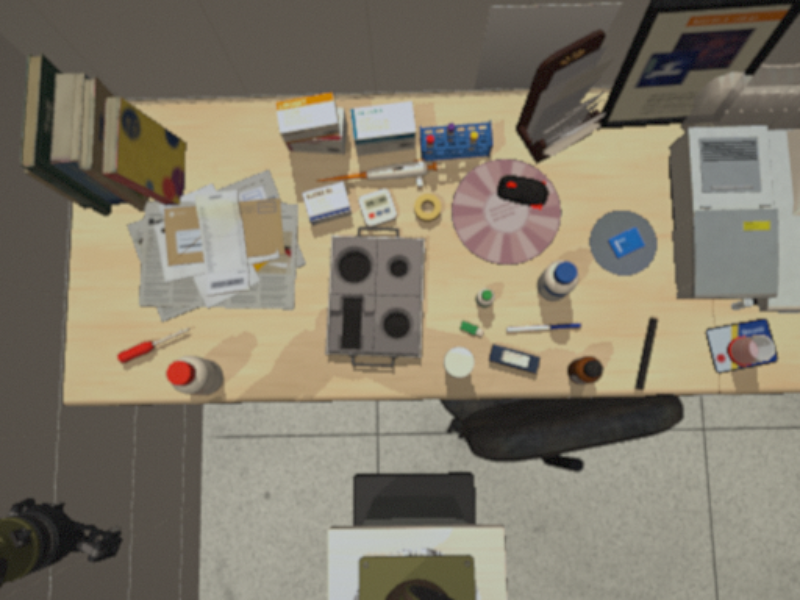

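View pics/scene0.png

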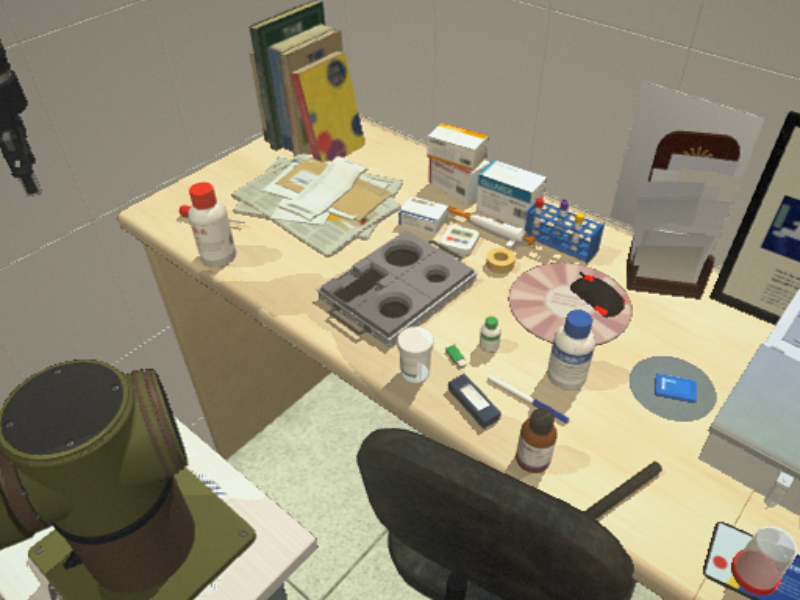

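The top view (800x600) shows the tray with the large well at (353,266), the small well (398,266), the slot (352,322) and the medium well (396,323). The large bottle's cap is at (565,272), amber (590,369), small (486,296), case (514,359), cup (459,362) and rinse (181,373). Next I measure these.

Create m.py:
```python
from h import *
k=1.5625
c=grab("top"); img=c["pixels"]; hsv=cv2.cvtColor(img,cv2.COLOR_RGB2HSV)
def blob(img_mask,u,v,r):
    m=np.zeros(img_mask.shape,np.uint8); y0,x0=max(0,int(v-r)),max(0,int(u-r))
    m[y0:int(v+r),x0:int(u+r)]=img_mask[y0:int(v+r),x0:int(u+r)]
    n,l,st,ce=cv2.connectedComponentsWithStats(m)
    i=1+np.argmax(st[1:,4]); pts=np.argwhere(l==i)[:,::-1].astype(np.float32)
    return ce[i],st[i,4],cv2.minAreaRect(pts),cv2.minEnclosingCircle(pts)
H,S,V=[hsv[:,:,i].astype(int) for i in range(3)]
blue=((H>95)&(H<125)&(S>110)).astype(np.uint8)
green=((H>50)&(H<85)&(S>90)).astype(np.uint8)
dark=(V<70).astype(np.uint8)
brown=((V<110)).astype(np.uint8)
navy=((V<105)).astype(np.uint8)
for n,m,u,v,r,z in [("large",blue,565,272,25,.126),("small",green,486,296,16,.059),("amber",dark,592,369,25,.099),("case",navy,514,359,45,.018),
  ("wL",dark,353,266,32,.009),("wS",dark,398,266,22,.009),("wM",dark,397,323,30,.009),("slot",dark,352,322,35,.015)]:
    ce,a,rect,ci=blob(m,u/k,v/k,r/k)
    p=plane(c,*ce,z); q=plane(c,*rect[0],z); w=plane(c,*ci[0],z)
    print(n,ce.round(1),a,"cent",p.round(4)[:2],"rect",q.round(4)[:2],np.round(rect[1:][0],1),round(rect[2],1),"circ",w.round(4)[:2],round(ci[1],1))
# tray outline corners
cv2.imwrite("pics/topcrop.png",cv2.resize(img[135:255,200:400,::-1],(800,480),interpolation=cv2.INTER_CUBIC))
```

```bash
python3 m.py
```

```text
large [361.5 174.2] 134 cent [ 0.5855 -0.2626] rect [ 0.5853 -0.2623] [11.6 13. ] 63.4 circ [ 0.5848 -0.2626] 6.7
small [311.2 188.4] 28 cent [ 0.5612 -0.1359] rect [ 0.5609 -0.1368] [5. 5.] 0.0 circ [ 0.5609 -0.1368] 2.9
amber [378.7 235.9] 113 cent [ 0.4229 -0.3054] rect [ 0.424  -0.3049] [11. 11.] 90.0 circ [ 0.4229 -0.3054] 6.1
case [328.4 255.5] 224 cent [ 0.3743 -0.1821] rect [ 0.3744 -0.1809] [56.  3.] 0.0 circ [ 0.3744 -0.1809] 28.0
wL [226.2 169.9] 345 cent [0.6298 0.1058] rect [0.6297 0.1064] [20. 20.] 90.0 circ [0.6298 0.1055] 10.5
wS [254.7 170.9] 105 cent [0.625  0.0219] rect [0.6247 0.0225] [10. 11.] 90.0 circ [0.6253 0.022 ] 5.7
wM [253.3 207.3] 238 cent [0.5173 0.0281] rect [0.5168 0.029 ] [17. 16.] 90.0 circ [0.5171 0.028 ] 8.7
slot [224.7 206.2] 407 cent [0.5217 0.1109] rect [0.5207 0.1114] [33. 13.] 90.0 circ [0.5216 0.11  ] 17.3
```

View pics/topcrop.png

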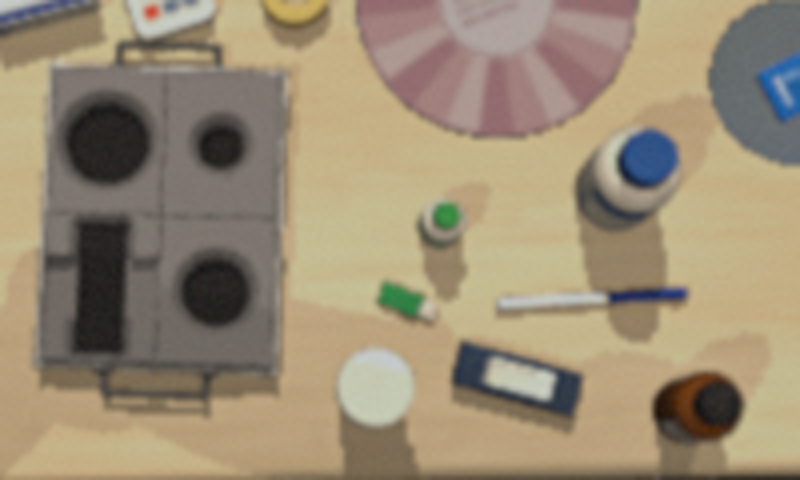

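The crop agrees with the first view. The tray is yawed about -3.3°, the objects stand clear of each other, and the case is centred near crop (517,379). First I turn the tool so that tool y = world x and tool x = world y, then look down over the tray.

Emit:
nudge_tcp:
  ticks:
    - [[0,0,-0.01],[0,0,9.53]]
    - [[0,0,-0.01],[0,0,9.53]]
    - [[0,0,-0.01],[0,0,9.53]]
    - [[0,0,0],[0,0,9.53]]
    - [[0,0,0],[0,0,9.53]]
    - [[0,0,0],[0,0,9.53]]
    - [[0,0,0],[0,0,9.53]]

```text
time_s: 1.02
eef_pos: [0.2076, 0.4819, 0.261]
eef_rot: [[0.006, 1.0, -0.0], [1.0, -0.006, -0.001], [-0.001, -0.0, -1.0]]
contact_force: [0.2, -0.1, 0.8]
width: 0.0853
grasp_force: 0.0
```

Emit:
nudge_tcp:
  ticks:
    - [[-0.05,0.035,0],[0,0,0]]
    - [[-0.05,0.035,0],[0,0,0]]
    - [[-0.05,0.035,0],[0,0,0]]
    - [[-0.05,0.035,0],[0,0,0]]
    - [[-0.05,0.035,0],[0,0,0]]
    - [[-0.05,0.035,0],[0,0,0]]
    - [[-0.05,0.035,0],[0,0,0]]
    - [[-0.05,0.035,0],[0,0,0]]

```text
time_s: 2.02
eef_pos: [0.4884, 0.0802, 0.2612]
eef_rot: [[0.0, 1.0, 0.0], [1.0, -0.0, 0.0], [0.0, 0.0, -1.0]]
contact_force: [1.0, 0.8, 0.3]
width: 0.0853
grasp_force: 0.0
```

Emit:
nudge_tcp:
  ticks:
    - [[0,0,0],[0,0,0]]
    - [[0,0,0],[0,0,0]]

```text
time_s: 2.28
eef_pos: [0.487, 0.0821, 0.2609]
eef_rot: [[0.001, 1.0, -0.002], [1.0, -0.001, 0.0], [0.0, -0.002, -1.0]]
contact_force: [-0.4, -0.9, -0.1]
width: 0.0853
grasp_force: 0.0
```

Run:
```python
from h import *
c=grab("wrist"); print(c["R"].round(3),c["t"].round(3),c["fx"],c["cx"],c["cy"],[k for k in c],arm.observe()["joint_positions"].round(0))
cv2.imwrite("pics/w1.png",c["pixels"][:,:,::-1]); np.save("w1.npy",{k:v for k,v in c.items()},allow_pickle=True)
```

```text
[[ 1.    -0.001  0.001]
 [ 0.001  0.952  0.306]
 [-0.001 -0.306  0.952]] [0.487 0.161 0.404] 294.82758275111775 255.33986204339735 190.17900361986077 ['pixels', 'fx', 'fy', 'cx', 'cy', 'tool_from_camera', 'R', 't'] [ 10.  11.  -8.  70.   0. 100.]
```

View pics/w1.png

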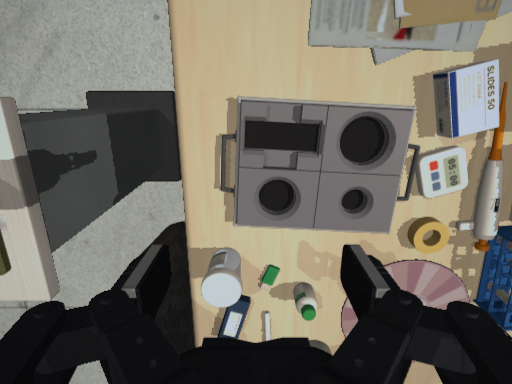

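The wrist view shows the tray: slot (282,136), large well (363,140), medium well (277,196), small well (354,200), and seam cross at about (321,169). I measure the wells here and compare them with the top view.

Run:
```python
from h import *
c=np.load("w1.npy",allow_pickle=True).item()
g=cv2.cvtColor(c["pixels"],cv2.COLOR_RGB2GRAY)
for t in (35,45):
  n,l,st,ce=cv2.connectedComponentsWithStats((g<t).astype(np.uint8))
  for i in range(1,n):
    if 150<st[i,4]<5000 and 230<ce[i][0]<410 and 95<ce[i][1]<235:
        pts=np.argwhere(l==i)[:,::-1].astype(np.float32)
        # extreme mid in plane coords at floor
        e=cv2.fitEllipse(cv2.convexHull(pts))
        print(t,ce[i].round(1),st[i],plane(c,*ce[i],.009).round(4)[:2],plane(c,*e[0],.009).round(4)[:2],plane(c,*ce[i],.015).round(4)[:2])
for name,u,v in [("cross",321,169),("TL",239,98),("TR",413,107),("BR",391,232),("BL",235,225)]: print(name,plane(c,u,v,.027).round(4)[:2])
cv2.imwrite("pics/w1c.png",cv2.resize(c["pixels"][85:245,220:430,::-1],(787,600),interpolation=cv2.INTER_CUBIC))
```

```text
35 [362.1 139.3] [ 340  117   45   45 1568] [0.6291 0.1053] [0.6291 0.1052] [0.6269 0.1061]
35 [281.2 135.4] [ 245  121   75   30 1914] [0.5213 0.1104] [0.5256 0.1105] [0.5208 0.1112]
35 [276.4 194.9] [259 180  35  31 836] [0.5167 0.027 ] [0.5167 0.027 ] [0.5162 0.029 ]
35 [352.8 199.3] [342 190  22  20 331] [0.6253 0.0206] [0.6253 0.0205] [0.6232 0.0227]
45 [363.6 139.3] [ 340  116   49   47 1728] [0.631  0.1052] [0.6316 0.105 ] [0.6289 0.1061]
45 [281.4 135.4] [ 245  121   75   31 1975] [0.5215 0.1103] [0.5219 0.109 ] [0.521  0.1111]
45 [276.4 195.1] [259 180  36  32 869] [0.5168 0.0267] [0.5173 0.0264] [0.5163 0.0287]
45 [353.8 199.7] [342 190  25  20 389] [0.6268 0.0199] [0.6277 0.0194] [0.6247 0.0221]
cross [0.5731 0.069 ]
TL [0.467  0.1578]
TR [0.6808 0.1474]
BR [ 0.6776 -0.0218]
BL [ 0.4586 -0.0113]
```

View pics/w1c.png

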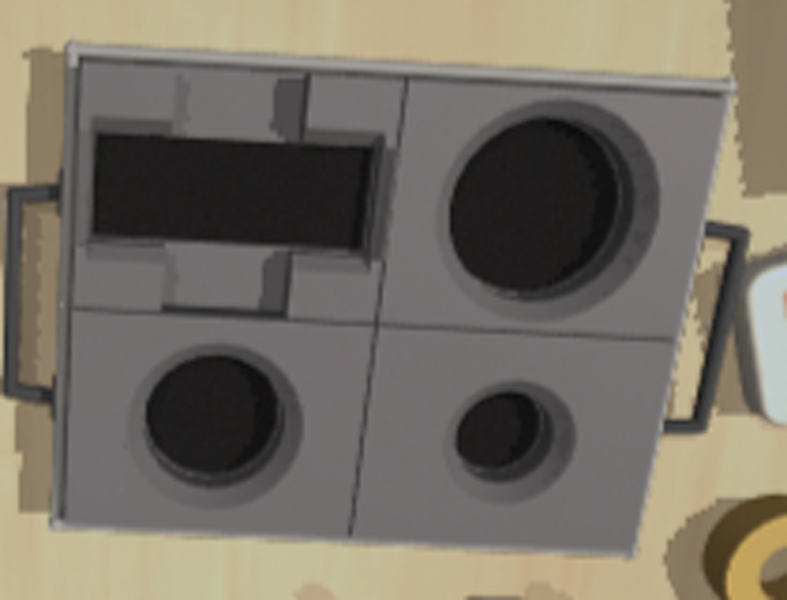

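The crop shows well mouths centred near crop (549,209), (513,440) and (219,424), and the seam cross at (378,325).

Run:
```python
from h import *
c=np.load("w1.npy",allow_pickle=True).item()
f=lambda x,y:plane(c,220+x/3.748-.4,85+y/3.748-.4,.027).round(4)[:2]
for n,x,y in [("L",549,209),("S",513,440),("M",219.5,424),("cross",378,325)]: print(n,f(x,y))
a=np.deg2rad(-3.3);R=np.array([[np.cos(a),-np.sin(a)],[np.sin(a),np.cos(a)]])
for ce in ([.5729,.0667],): 
  for s in [(1,1,"L"),(1,-1,"S"),(-1,-1,"M"),(-1,1,"slot")]: print(s[2],(ce+R@[s[0]*.054,s[1]*.042]).round(4))
```

```text
L [0.6278 0.1064]
S [0.6244 0.023 ]
M [0.5179 0.0291]
cross [0.5726 0.0659]
L [0.6292 0.1055]
S [0.6244 0.0217]
M [0.5166 0.0279]
slot [0.5214 0.1117]
```

Create m2.py:
```python
from h import *
c=grab("scene"); hsv=cv2.cvtColor(c["pixels"],cv2.COLOR_RGB2HSV);H,S,V=[hsv[:,:,i].astype(int) for i in range(3)]
k=1.5625
for n,m,u,v,r,h0,h1 in [("large",(H>95)&(H<125)&(S>110),577,327,25,.101,.126),("small",(H>50)&(H<85)&(S>90),490,324,12,.047,.059),("amber",(V<75),543,422,18,.079,.099)]:
    M=np.zeros(m.shape,np.uint8);sl=np.s_[int((v-r)/k):int((v+r)/k),int((u-r)/k):int((u+r)/k)];M[sl]=m[sl]
    nn,l,st,ce=cv2.connectedComponentsWithStats(M);i=1+np.argmax(st[1:,4])
    # silhouette centre of cap ~ projection of cap mid height
    print(n,st[i],ce[i].round(1),plane(c,*ce[i],(h0+h1)/2+.002).round(4)[:2])
```

```bash
python3 m2.py
```

```text
large [363 198  16  12 135] [370.5 203.6] [ 0.5992 -0.2607]
small [311 203   7   8  47] [314.  206.2] [ 0.5628 -0.1358]
amber [338 261  16  18 162] [345.2 270.8] [ 0.4211 -0.3099]
```

Emit:
nudge_tcp:
  ticks:
    - [[-0.05,0.014,0],[0,0,0]]
    - [[-0.05,0.014,0],[0,0,0]]
    - [[-0.05,0.014,0],[0,0,0]]
    - [[-0.05,0.014,0],[0,0,0]]
    - [[-0.05,0.014,0],[0,0,0]]
    - [[-0.05,0.014,0],[0,0,0]]
    - [[-0.05,0.014,0],[0,0,0]]

```text
time_s: 3.25
eef_pos: [0.5863, -0.2673, 0.2616]
eef_rot: [[-0.003, 1.0, 0.0], [1.0, 0.003, 0.0], [0.0, 0.0, -1.0]]
contact_force: [0.4, 0.6, 0.4]
width: 0.0857
grasp_force: 0.0
```

Emit:
nudge_tcp:
  ticks:
    - [[-0.03,0,0],[0,0,0]]
    - [[0,0,0],[0,0,0]]
    - [[0,0,0],[0,0,0]]

```text
time_s: 3.62
eef_pos: [0.5857, -0.296, 0.2613]
eef_rot: [[-0.002, 1.0, -0.0], [1.0, 0.002, 0.001], [0.001, -0.0, -1.0]]
contact_force: [0.4, 0.2, -0.6]
width: 0.0854
grasp_force: 0.0
```

Run:
```python
from h import *
c=grab("wrist"); cv2.imwrite("pics/w2.png",c["pixels"][:,:,::-1]); np.save("w2.npy",c,allow_pickle=True)
for p in [(.585,-.2625,.126),(.4229,-.3054,.099),(.561,-.1365,.059),(.585,-.2625,.0)]: print(np.round(proj(c,p),1))
```

```text
[254.5 145.8]
[103.8 181. ]
[231.7  13.2]
[254.8 130.7]
```

View pics/w2.png

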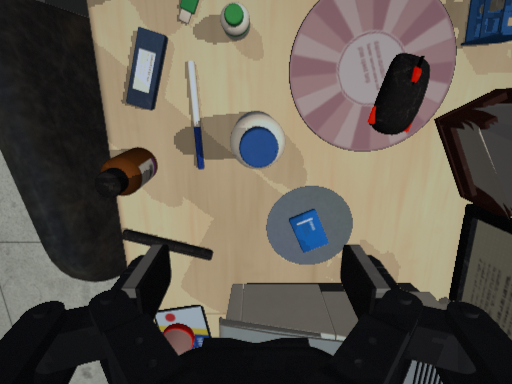

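The wrist view shows the large bottle's blue cap at (259,147), the amber cap (113,181), the green cap (235,14) and the case (147,68). I compute positions from this view.

Run:
```python
from h import *
c=np.load("w2.npy",allow_pickle=True).item()
hsv=cv2.cvtColor(c["pixels"],cv2.COLOR_RGB2HSV);H,S,V=[hsv[:,:,i].astype(int) for i in range(3)]
bl=(H>95)&(H<125)&(S>80)
for n,m,u,v,r,h in [("large",bl&(V>90),259,147,28,.126),("small",(H>50)&(H<85)&(S>90),235,14,14,.059),("amber",V<45,113,181,16,.099),("case",bl&(V<110),147,68,46,.018)]:
    M=np.zeros(m.shape,np.uint8);sl=np.s_[max(0,v-r):v+r,u-r:u+r];M[sl]=m[sl]
    nn,l,st,ce=cv2.connectedComponentsWithStats(M);i=1+np.argmax(st[1:,4])
    pts=np.argwhere(l==i)[:,::-1].astype(np.float32);ci=cv2.minEnclosingCircle(pts);rc=cv2.minAreaRect(pts)
    print(n,st[i],ce[i].round(1),plane(c,*ce[i],h).round(4)[:2],plane(c,*ci[0],h).round(4)[:2],plane(c,*rc[0],h).round(4)[:2])
    if n=="case":
        b=[plane(c,*p,.012)[:2] for p in cv2.boxPoints(rc)]
        for j in range(4): d=b[(j+1)%4]-b[j];print(np.hypot(*d).round(4),np.degrees(np.arctan2(d[1],d[0])).round(1))
```

```text
large [ 240  129   38   38 1151] [258.6 147.6] [ 0.5889 -0.2642] [ 0.5888 -0.2641] [ 0.5888 -0.2641]
small [224   4  19  22 324] [233.3  14.4] [ 0.5627 -0.1376] [ 0.5623 -0.1377] [ 0.5623 -0.1377]
amber [ 97 165  32  32 816] [110.8 181.8] [ 0.4303 -0.3063] [ 0.4285 -0.3048] [ 0.4323 -0.3048]
case [ 127   28   40   81 1411] [147.5  66.9] [ 0.4547 -0.1846] [ 0.4516 -0.1858] [ 0.4534 -0.1862]
0.0919 73.3
0.0349 -8.2
0.092 -105.0
0.0376 171.1
```

Emit:
nudge_tcp:
  ticks:
    - [[0.032,0.002,0],[0,0,0]]
    - [[0,0,0.05],[0,0,0]]
    - [[0,0,0.05],[0,0,0]]
    - [[0,0,0.05],[0,0,0]]
    - [[0,0,0.03],[0,0,0]]
    - [[0,0,0.023],[0,0,0]]
    - [[0,0,0],[0,0,0]]

```text
time_s: 4.55
eef_pos: [0.5859, -0.2635, 0.0567]
eef_rot: [[-0.002, 1.0, -0.004], [1.0, 0.002, 0.002], [0.002, -0.004, -1.0]]
contact_force: [0.2, 0.1, 0.7]
width: 0.0852
grasp_force: 0.0
```

Emit:
nudge_tcp:
  ticks:
    - [[0,0,0],[0,0,0]]
    - [[0,0,0],[0,0,0]]
    - [[0,0,0],[0,0,0]]
    - [[0,0,0],[0,0,0]]
    - [[0,0,0],[0,0,0]]
  finger_gap: 0.04
  grip_n: 50

```text
time_s: 5.18
eef_pos: [0.5885, -0.2664, 0.0605]
eef_rot: [[0.0, 1.0, 0.003], [1.0, -0.0, -0.001], [-0.001, 0.003, -1.0]]
contact_force: [-1.7, 0.9, 6.5]
width: 0.0572
grasp_force: 53.5
```

Width reads 57 mm with an upward push, so the pads have caught the shoulder. I open, go lower and regrip.

Emit:
nudge_tcp:
  ticks:
    - [[0,0,0],[0,0,0]]
    - [[0,0,0],[0,0,0]]
    - [[0,0,0],[0,0,0]]
    - [[0,0,0],[0,0,0]]
  finger_gap: 0.085

```text
time_s: 5.68
eef_pos: [0.5874, -0.266, 0.0581]
eef_rot: [[0.0, 1.0, -0.0], [1.0, -0.0, 0.0], [0.0, -0.0, -1.0]]
contact_force: [-0.2, 0.2, -0.2]
width: 0.0851
grasp_force: 0.0
```

Emit:
nudge_tcp:
  ticks:
    - [[0,0,0.002],[0,0,0]]
    - [[0,0,0.001],[0,0,0]]
    - [[0,0,0],[0,0,0]]

```text
time_s: 6.05
eef_pos: [0.5873, -0.2659, 0.0551]
eef_rot: [[0.0, 1.0, -0.0], [1.0, -0.0, 0.0], [0.0, -0.0, -1.0]]
contact_force: [0.2, 0.3, -0.1]
width: 0.0853
grasp_force: 0.0
```

Run:
```python
from h import *
c=grab("wrist"); cv2.imwrite("pics/w3.png",c["pixels"][:,:,::-1])
c=grab("top"); cv2.imwrite("pics/t3.png",cv2.resize(c["pixels"][130:230,300:420,::-1],(720,600)))
```

```text
(no output)
```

View pics/w3.png

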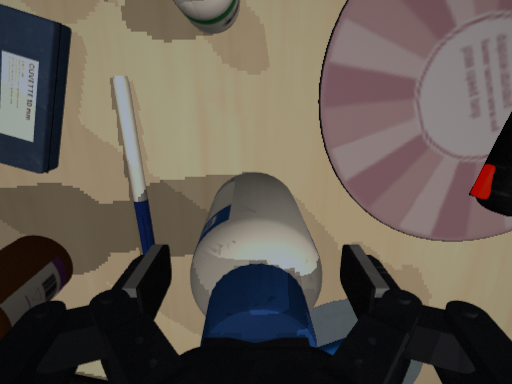

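The bottle stands upright and centred between the pads (cap at (260,300)), with the pads at its upper body. I regrip 1 mm lower.

Emit:
nudge_tcp:
  ticks:
    - [[0.002,0,0.001],[0,0,0]]
    - [[0,0,0],[0,0,0]]
    - [[0,0,0],[0,0,0]]
    - [[0,0,0],[0,0,0]]
    - [[0,0,0],[0,0,0]]
    - [[0,0,0],[0,0,0]]
  finger_gap: 0.05
  grip_n: 40

```text
time_s: 6.9
eef_pos: [0.5875, -0.264, 0.0546]
eef_rot: [[0.0, 1.0, 0.0], [1.0, -0.0, -0.0], [-0.0, 0.0, -1.0]]
contact_force: [-1.2, 0.3, 4.5]
width: 0.0582
grasp_force: 43.6
```

Emit:
nudge_tcp:
  ticks:
    - [[0,0,-0.02],[0,0,0]]
    - [[0,0,-0.03],[0,0,0]]
    - [[0,0,-0.03],[0,0,0]]
    - [[0,0,0],[0,0,0]]
    - [[0,0,0],[0,0,0]]

```text
time_s: 7.52
eef_pos: [0.5867, -0.2636, 0.1326]
eef_rot: [[0.0, 1.0, -0.002], [1.0, -0.0, 0.001], [0.001, -0.002, -1.0]]
contact_force: [0.2, -0.5, -1.8]
width: 0.0574
grasp_force: 43.6
```

Run:
```python
from h import *
c=grab("scene"); cv2.imwrite("pics/s4.png",cv2.resize(c["pixels"][80:300,230:480,::-1],(682,600)))
```

```text
(no output)
```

View pics/s4.png

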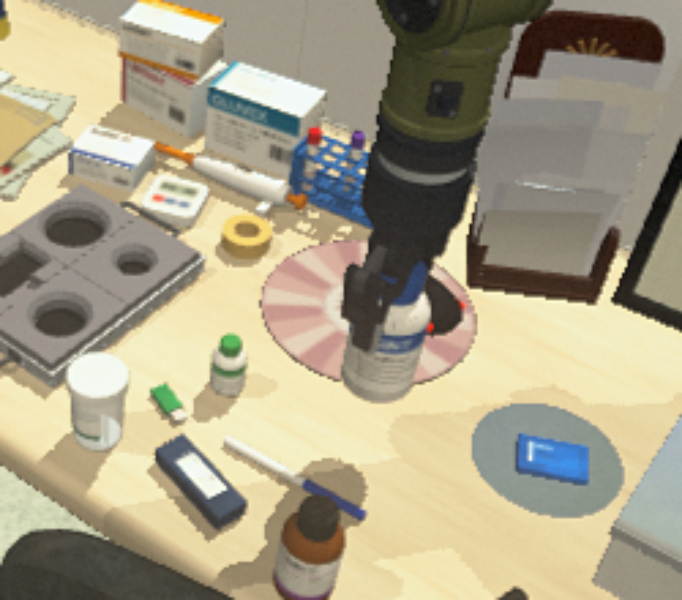

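The bottle is held upright clear of the table (crop (385,340)). Next I carry it to the large well.

Emit:
nudge_tcp:
  ticks:
    - [[0.04,0.005,0],[0,0,0]]
    - [[0.05,0.005,0],[0,0,0]]
    - [[0.05,0.005,0],[0,0,0]]
    - [[0.05,0.005,0],[0,0,0]]
    - [[0.05,0.005,0],[0,0,0]]
    - [[0.05,0.005,0],[0,0,0]]
    - [[0.05,0.006,0],[0,0,0]]
    - [[0.03,0.006,0],[0,0,0]]

```text
time_s: 8.57
eef_pos: [0.6284, 0.1084, 0.1322]
eef_rot: [[-0.002, 1.0, -0.003], [1.0, 0.002, -0.0], [-0.0, -0.003, -1.0]]
contact_force: [-0.5, -0.4, -1.7]
width: 0.0575
grasp_force: 43.5
```

Emit:
nudge_tcp:
  ticks:
    - [[0,0,0],[0,0,0]]
    - [[0,0,0],[0,0,0]]
    - [[0,0,0],[0,0,0]]

```text
time_s: 8.95
eef_pos: [0.629, 0.1048, 0.1336]
eef_rot: [[0.002, 1.0, -0.001], [1.0, -0.002, -0.001], [-0.001, -0.001, -1.0]]
contact_force: [-0.2, -0.3, -1.8]
width: 0.0578
grasp_force: 43.5
```

Emit:
nudge_tcp:
  ticks:
    - [[0.001,0,0.03],[0,0,0]]
    - [[0,0,0.02],[0,0,0]]
    - [[0,0,0.006],[0,0,0]]
    - [[0,0,0.003],[0,0,0]]
    - [[0,0,0],[0,0,0]]

```text
time_s: 9.57
eef_pos: [0.6301, 0.1068, 0.076]
eef_rot: [[0.001, 1.0, 0.001], [1.0, -0.001, 0.0], [0.0, 0.001, -1.0]]
contact_force: [0.4, 0.1, -1.8]
width: 0.0577
grasp_force: 43.6
```

Emit:
nudge_tcp:
  ticks:
    - [[0,0,0.003],[0,0,0]]
    - [[0,0,0.003],[0,0,0]]
    - [[0,0,0],[0,0,0]]

```text
time_s: 9.95
eef_pos: [0.6295, 0.107, 0.0691]
eef_rot: [[0.0, 1.0, -0.0], [1.0, -0.0, -0.0], [-0.0, -0.0, -1.0]]
contact_force: [-1.1, -0.2, -1.8]
width: 0.0575
grasp_force: 43.6
```

Emit:
nudge_tcp:
  ticks:
    - [[0,0,0.003],[0,0,0]]
    - [[0,0,0.002],[0,0,0]]
    - [[0,0,0],[0,0,0]]
    - [[0,0,0],[0,0,0]]

```text
time_s: 10.45
eef_pos: [0.6296, 0.1071, 0.0643]
eef_rot: [[0.0, 1.0, 0.0], [1.0, -0.0, 0.0], [0.0, 0.0, -1.0]]
contact_force: [0.2, 0.1, -2.5]
width: 0.0576
grasp_force: 43.6
```

Emit:
nudge_tcp:
  ticks:
    - [[0,0,0.001],[0,0,0]]
    - [[0,0,0],[0,0,0]]

```text
time_s: 10.7
eef_pos: [0.6298, 0.107, 0.0636]
eef_rot: [[0.0, 1.0, 0.001], [1.0, -0.0, -0.0], [0.0, 0.001, -1.0]]
contact_force: [0.1, -0.2, -0.6]
width: 0.0577
grasp_force: 43.7
```

Emit:
nudge_tcp:
  ticks:
    - [[0,0,0],[0,0,0]]
    - [[0,0,0],[0,0,0]]
    - [[0,0,0],[0,0,0]]
    - [[0,0,0],[0,0,0]]
    - [[0,0,-0.03],[0,0,0]]
    - [[0,0,-0.05],[0,0,0]]
    - [[0,0,-0.05],[0,0,0]]
    - [[0,0,-0.05],[0,0,0]]
  finger_gap: 0.085

```text
time_s: 11.7
eef_pos: [0.6294, 0.107, 0.2449]
eef_rot: [[0.0, 1.0, 0.0], [1.0, -0.0, 0.0], [0.0, 0.0, -1.0]]
contact_force: [0.8, 1.0, -0.3]
width: 0.0849
grasp_force: 0.0
```

Emit:
nudge_tcp:
  ticks:
    - [[-0.05,-0.025,0],[0,0,0]]
    - [[-0.05,-0.025,0],[0,0,0]]
    - [[-0.05,-0.025,0],[0,0,0]]
    - [[-0.05,-0.025,0],[0,0,0]]
    - [[-0.05,-0.025,0],[0,0,0]]
    - [[-0.05,-0.025,0],[0,0,0]]
    - [[-0.05,-0.025,0],[0,0,0]]
    - [[-0.05,-0.025,0],[0,0,0]]

```text
time_s: 12.7
eef_pos: [0.4285, -0.2944, 0.2436]
eef_rot: [[0.0, 1.0, 0.001], [1.0, -0.0, -0.0], [-0.0, 0.001, -1.0]]
contact_force: [0.6, -0.5, 0.2]
width: 0.0847
grasp_force: 0.0
```

Emit:
nudge_tcp:
  ticks:
    - [[-0.04,0,0],[0,0,0]]
    - [[0,0,0],[0,0,0]]
    - [[0,0,0],[0,0,0]]

```text
time_s: 13.08
eef_pos: [0.4293, -0.3325, 0.2431]
eef_rot: [[0.001, 1.0, -0.0], [1.0, -0.001, 0.001], [0.001, -0.0, -1.0]]
contact_force: [-0.6, -0.1, -0.1]
width: 0.0853
grasp_force: 0.0
```

Run:
```python
from h import *
c=grab("wrist"); cv2.imwrite("pics/w5.png",c["pixels"][:,:,::-1]); np.save("w5.npy",c,allow_pickle=True)
c=grab("scene"); cv2.imwrite("pics/s5.png",cv2.resize(c["pixels"][130:330,190:400,::-1],(630,600)))
a,b=cv2.imread("pics/w5.png"),cv2.imread("pics/s5.png")
cv2.imwrite("pics/p5.png",np.hstack([cv2.resize(a,(430,322)),cv2.resize(b,(338,322))]))
```

```text
(no output)
```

View pics/p5.png

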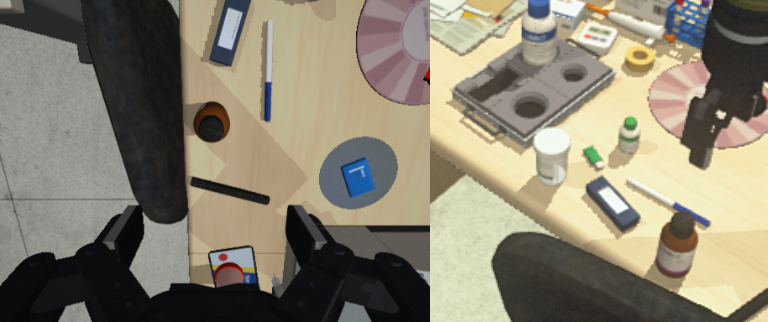

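The large bottle stands seated in its well (right pane (538,35)). The amber cap is in the wrist pane at (212,125), about (252,149) in the full image. I measure it from here.

Run:
```python
from h import *
c=np.load("w5.npy",allow_pickle=True).item()
g=c["pixels"].max(2)
for t in (40,55):
    M=np.zeros(g.shape,np.uint8);M[125:175,228:280]=(g<t)[125:175,228:280]
    nn,l,st,ce=cv2.connectedComponentsWithStats(M);i=1+np.argmax(st[1:,4]);pts=np.argwhere(l==i)[:,::-1].astype(np.float32)
    print(st[i],plane(c,*ce[i],.099)[:2].round(4),plane(c,*cv2.minEnclosingCircle(pts)[0],.099)[:2].round(4))
print(np.array(proj(c,(.4245,-.3055,.099))).round(1)); cv2.imwrite("pics/c5.png",cv2.resize(c["pixels"][110:190,210:300,::-1],(450,400)))
```

```text
[237 138  29  31 721] [ 0.4249 -0.3075] [ 0.4252 -0.3076]
[231 125  36  44 943] [ 0.4234 -0.3052] [ 0.4267 -0.3007]
[250.3 150.9]
```

View pics/c5.png

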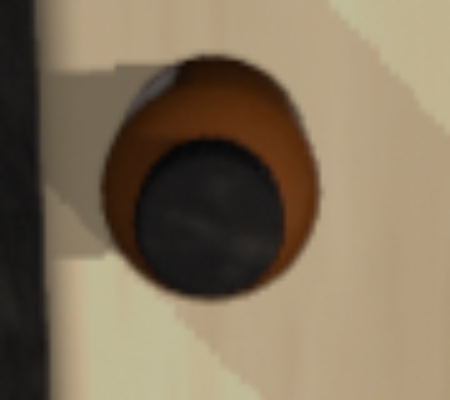

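The cap centre is at crop (210,217), putting the bottle near (0.425, -0.3065). The chair back is close at the table edge, so I narrow the opening for this pick.

Emit:
nudge_tcp:
  ticks:
    - [[0.026,-0.004,0],[0,0,0]]
    - [[0,0,0.05],[0,0,0]]
    - [[0,0,0.03],[0,0,0]]
    - [[0,0,0],[0,0,0]]
  finger_gap: 0.067

```text
time_s: 13.68
eef_pos: [0.4239, -0.3044, 0.1613]
eef_rot: [[-0.002, 1.0, -0.004], [1.0, 0.002, 0.003], [0.003, -0.004, -1.0]]
contact_force: [0.1, -0.4, -0.1]
width: 0.0674
grasp_force: 0.0
```

Emit:
nudge_tcp:
  ticks:
    - [[0,0,0.05],[0,0,0]]
    - [[0,0,0.04],[0,0,0]]
    - [[0,0,0.03],[0,0,0]]
    - [[0,0,0.011],[0,0,0]]
    - [[0,0,0],[0,0,0]]
    - [[0,0,0],[0,0,0]]

```text
time_s: 14.42
eef_pos: [0.4269, -0.3077, 0.034]
eef_rot: [[0.0, 1.0, 0.003], [1.0, -0.0, -0.002], [-0.002, 0.003, -1.0]]
contact_force: [-0.9, 0.3, 0.3]
width: 0.0672
grasp_force: 0.0
```

Emit:
nudge_tcp:
  ticks:
    - [[0,0,0],[0,0,0]]
    - [[0,0,0],[0,0,0]]
    - [[0,0,0],[0,0,0]]
    - [[0,0,0],[0,0,0]]
  finger_gap: 0.035
  grip_n: 35

```text
time_s: 14.92
eef_pos: [0.4261, -0.3076, 0.0338]
eef_rot: [[0.0, 1.0, 0.002], [1.0, -0.0, -0.002], [-0.002, 0.002, -1.0]]
contact_force: [-0.4, 0.8, 5.5]
width: 0.0467
grasp_force: 35.3
```

Emit:
nudge_tcp:
  ticks:
    - [[0,0,-0.03],[0,0,0]]
    - [[0,0,-0.05],[0,0,0]]
    - [[0,0,-0.03],[0,0,0]]
    - [[0.042,0.011,0],[0,0,0]]
    - [[0.042,0.011,0],[0,0,0]]
    - [[0.042,0.011,0],[0,0,0]]
    - [[0.042,0.012,0],[0,0,0]]
    - [[0.042,0.012,0],[0,0,0]]

```text
time_s: 15.92
eef_pos: [0.4829, -0.0957, 0.1429]
eef_rot: [[0.001, 1.0, 0.001], [1.0, -0.001, -0.0], [-0.0, 0.001, -1.0]]
contact_force: [0.2, -0.2, -1.5]
width: 0.0463
grasp_force: 36.7
```

Emit:
nudge_tcp:
  ticks:
    - [[0.042,0.012,0],[0,0,0]]
    - [[0.042,0.011,0],[0,0,0]]
    - [[0.042,0.011,0],[0,0,0]]
    - [[0,0,0],[0,0,0]]
    - [[0,0,0],[0,0,0]]
    - [[0,0,0],[0,0,0]]

```text
time_s: 16.68
eef_pos: [0.5161, 0.028, 0.1424]
eef_rot: [[0.002, 1.0, -0.0], [1.0, -0.002, -0.0], [-0.0, -0.0, -1.0]]
contact_force: [-0.1, -0.2, -0.8]
width: 0.047
grasp_force: 36.7
```

Emit:
nudge_tcp:
  ticks:
    - [[0.001,0.001,0.04],[0,0,0]]
    - [[0,0,0.03],[0,0,0]]
    - [[0,0,0.008],[0,0,0]]
    - [[0,0,0.004],[0,0,0]]
    - [[0,0,0.004],[0,0,0]]
    - [[0,0,0.004],[0,0,0]]
    - [[0,0,0.004],[0,0,0]]
    - [[0,0,0],[0,0,0]]

```text
time_s: 17.68
eef_pos: [0.5174, 0.0301, 0.0481]
eef_rot: [[0.0, 1.0, -0.0], [1.0, -0.0, 0.0], [0.0, -0.0, -1.0]]
contact_force: [-0.1, -0.1, -2.8]
width: 0.0462
grasp_force: 36.6
```

Emit:
nudge_tcp:
  ticks:
    - [[0,0,0.003],[0,0,0]]
    - [[0,0,0.002],[0,0,0]]
    - [[0,0,0],[0,0,0]]

```text
time_s: 18.05
eef_pos: [0.5175, 0.0301, 0.043]
eef_rot: [[0.0, 1.0, -0.0], [1.0, -0.0, 0.0], [0.0, -0.0, -1.0]]
contact_force: [0.5, -0.4, -1.5]
width: 0.0462
grasp_force: 36.6
```

Emit:
nudge_tcp:
  ticks:
    - [[0,0,0.0005],[0,0,0]]
    - [[0,0,0],[0,0,0]]
    - [[0,0,0],[0,0,0]]
    - [[0,0,0],[0,0,0]]
    - [[0,0,-0.04],[0,0,0]]
    - [[0,0,-0.05],[0,0,0]]
    - [[0,0,-0.05],[0,0,0]]
    - [[0,0,-0.05],[0,0,0]]
  finger_gap: 0.075

```text
time_s: 19.05
eef_pos: [0.5174, 0.0301, 0.2345]
eef_rot: [[0.0, 1.0, 0.0], [1.0, -0.0, 0.0], [0.0, 0.0, -1.0]]
contact_force: [1.0, -0.4, 0.9]
width: 0.0751
grasp_force: 0.0
```

Emit:
nudge_tcp:
  ticks:
    - [[-0.05,0.011,0],[0,0,0]]
    - [[-0.05,0.011,0],[0,0,0]]
    - [[-0.05,0.011,0],[0,0,0]]
    - [[-0.05,0.011,0],[0,0,0]]
    - [[0,0,0],[0,0,0]]
    - [[0,0,0],[0,0,0]]
  finger_gap: 0.06

```text
time_s: 19.8
eef_pos: [0.5611, -0.1697, 0.2325]
eef_rot: [[0.001, 1.0, -0.001], [1.0, -0.001, 0.001], [0.001, -0.001, -1.0]]
contact_force: [0.2, 0.2, -0.1]
width: 0.0604
grasp_force: 0.0
```

Run:
```python
from h import *
c=grab("wrist"); np.save("w6.npy",c,allow_pickle=True)
hsv=cv2.cvtColor(c["pixels"],cv2.COLOR_RGB2HSV);H,S,V=[hsv[:,:,i].astype(int) for i in range(3)]
M=((H>50)&(H<85)&(S>90)).astype(np.uint8)
nn,l,st,ce=cv2.connectedComponentsWithStats(M)
for i in range(1,nn):
    if st[i,4]>100:
        ci=cv2.minEnclosingCircle(np.argwhere(l==i)[:,::-1].astype(np.float32)); print(st[i],plane(c,*ce[i],.059)[:2].round(4),plane(c,*ci[0],.059)[:2].round(4))
b=grab("scene")["pixels"][130:330,190:400,::-1]
cv2.imwrite("pics/p6.png",np.hstack([cv2.resize(c["pixels"][:,:,::-1],(430,322)),cv2.resize(b,(338,322))]))
```

```text
[202  95  22  28 377] [ 0.5171 -0.1038] [ 0.5172 -0.1037]
[248 130  18  19 254] [ 0.5623 -0.1355] [ 0.5624 -0.1353]
```

View pics/p6.png

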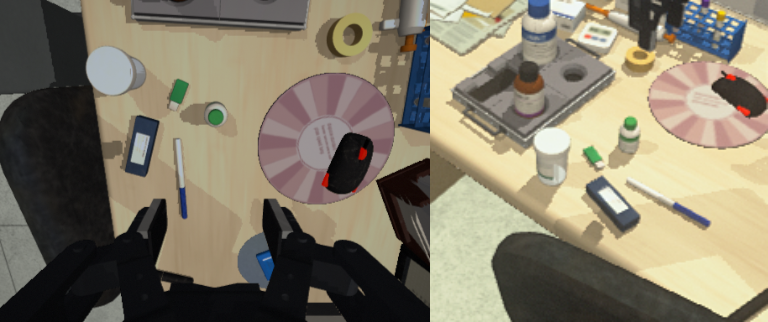

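The amber bottle stands in its well (right pane (528,90)). The small cap is in the wrist pane at (216,116), giving (0.562, -0.136).

Emit:
nudge_tcp:
  ticks:
    - [[0.034,0.001,0],[0,0,0]]
    - [[0,0,0.05],[0,0,0]]
    - [[0,0,0.05],[0,0,0]]
    - [[0,0,0.05],[0,0,0]]
    - [[0,0,0.04],[0,0,0]]
    - [[0,0,0.021],[0,0,0]]
    - [[0,0,0],[0,0,0]]
    - [[0,0,0],[0,0,0]]

```text
time_s: 20.9
eef_pos: [0.5634, -0.1354, 0.023]
eef_rot: [[-0.001, 1.0, 0.002], [1.0, 0.001, -0.0], [-0.0, 0.002, -1.0]]
contact_force: [0.6, -0.1, -0.1]
width: 0.06
grasp_force: 0.0
```

Emit:
nudge_tcp:
  ticks:
    - [[0,0,0],[0,0,0]]
    - [[0,0,0],[0,0,0]]
    - [[0,0,0],[0,0,0]]
    - [[0,0,0],[0,0,0]]
    - [[0,0,0],[0,0,0]]
  finger_gap: 0.02
  grip_n: 30

```text
time_s: 21.52
eef_pos: [0.5635, -0.1361, 0.0232]
eef_rot: [[0.0, 1.0, 0.002], [1.0, -0.0, -0.0], [-0.0, 0.002, -1.0]]
contact_force: [-0.0, 0.6, 6.9]
width: 0.0303
grasp_force: 30.3
```

Run:
```python
from h import *
c=np.load("w6.npy",allow_pickle=True).item()
hsv=cv2.cvtColor(c["pixels"],cv2.COLOR_RGB2HSV);H,S,V=[hsv[:,:,i].astype(int) for i in range(3)]
M=np.zeros(H.shape,np.uint8);M[130:220,140:200]=((H>95)&(H<130)&(S>50)&(V<110))[130:220,140:200]
nn,l,st,ce=cv2.connectedComponentsWithStats(M);i=1+np.argmax(st[1:,4]);rc=cv2.minAreaRect(np.argwhere(l==i)[:,::-1].astype(np.float32))
b=np.array([plane(c,*p,.018)[:2] for p in cv2.boxPoints(rc)]);print(st[i],rc,b.round(4),b.mean(0))
for j in range(4): d=b[(j+1)%4]-b[j];print(np.hypot(*d).round(4),np.degrees(np.arctan2(d[1],d[0])).round(1))
cv2.imwrite("pics/c6.png",cv2.resize(c["pixels"][130:220,135:205,::-1],(466,600),interpolation=cv2.INTER_CUBIC))
```

```text
[ 149  138   40   72 1191] ((167.8126678466797, 173.57318115234375), (27.20111846923828, 69.3597412109375), 13.172553062438965) [[ 0.4208 -0.225 ]
 [ 0.4495 -0.1383]
 [ 0.4809 -0.1457]
 [ 0.4543 -0.2335]] [ 0.45137272 -0.18561121]
0.0913 71.7
0.0322 -13.3
0.0917 -106.8
0.0346 165.7
```

View pics/c6.png

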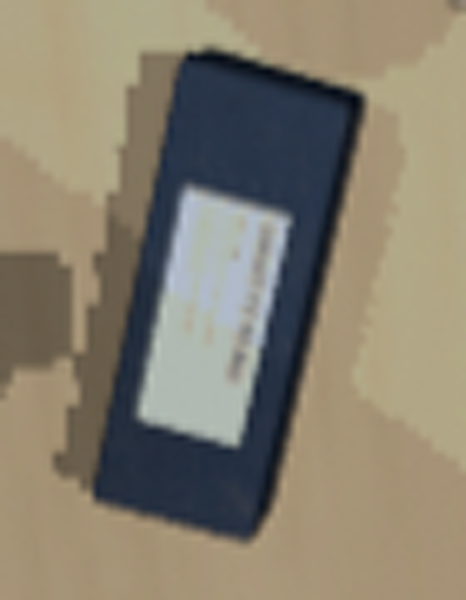

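The crop shows the case lying with its top-face corners at about (185,58), (350,95), (250,540) and (97,497). The small bottle is gripped, so I carry it to its well.

Emit:
nudge_tcp:
  ticks:
    - [[0,0,-0.03],[0,0,0]]
    - [[0,0,-0.04],[0,0,0]]
    - [[0.04,0.015,0],[0,0,0]]
    - [[0.04,0.015,0],[0,0,0]]
    - [[0.04,0.016,0],[0,0,0]]
    - [[0.038,0.015,0],[0,0,0]]
    - [[0,0,0],[0,0,0]]
    - [[0,0,0],[0,0,0]]

```text
time_s: 22.52
eef_pos: [0.6231, 0.0217, 0.0916]
eef_rot: [[0.0, 1.0, -0.001], [1.0, -0.0, -0.001], [-0.001, -0.001, -1.0]]
contact_force: [-0.2, 0.2, -0.9]
width: 0.0304
grasp_force: 30.0
```

Run:
```python
from h import *
s=arm.observe();print(s["eef_pos"].round(4))
c=np.load("w6.npy",allow_pickle=True).item()
P=[plane(c,135+x/6.66-.4,130+y/6.66-.4,.018)[:2].round(4) for x,y in [(185,60),(345,100),(250,535),(97,497)]];print(P,np.mean(P,0))
for a,b in ((3,0),(2,1),(0,1)): d=P[b]-P[a];print(np.hypot(*d).round(4),np.degrees(np.arctan2(d[1],d[0])).round(1))
```

```text
[0.6231 0.0217 0.0916]
[array([ 0.4492, -0.1406]), array([ 0.4776, -0.1478]), array([ 0.4531, -0.2328]), array([ 0.424 , -0.2249])] [ 0.450975 -0.186525]
0.088 73.4
0.0885 73.9
0.0293 -14.2
```

Emit:
nudge_tcp:
  ticks:
    - [[0.001,0.001,0.03],[0,0,0]]
    - [[0,0,0.008],[0,0,0]]
    - [[0,0,0.004],[0,0,0]]
    - [[0,0,0.004],[0,0,0]]
    - [[0,0,0.004],[0,0,0]]
    - [[0,0,0.004],[0,0,0]]
    - [[0,0,0],[0,0,0]]
    - [[0,0,0],[0,0,0]]

```text
time_s: 23.52
eef_pos: [0.6247, 0.0231, 0.0379]
eef_rot: [[0.0, 1.0, 0.0], [1.0, -0.0, -0.0], [-0.0, 0.0, -1.0]]
contact_force: [0.7, 1.5, -0.2]
width: 0.0298
grasp_force: 30.0
```

Emit:
nudge_tcp:
  ticks:
    - [[0,0,0.002],[0,0,0]]
    - [[0,0,0.002],[0,0,0]]
    - [[0,0,0.001],[0,0,0]]
    - [[0,0,0],[0,0,0]]

```text
time_s: 24.02
eef_pos: [0.6245, 0.023, 0.0327]
eef_rot: [[0.0, 1.0, -0.0], [1.0, -0.0, -0.0], [-0.0, -0.0, -1.0]]
contact_force: [0.5, 0.3, -0.4]
width: 0.0302
grasp_force: 30.0
```

Emit:
nudge_tcp:
  ticks:
    - [[0,0,0.0005],[0,0,0]]
    - [[0,0,0],[0,0,0]]
    - [[0,0,0],[0,0,0]]
    - [[0,0,0],[0,0,0]]
    - [[0,0,-0.04],[0,0,0]]
    - [[0,0,-0.05],[0,0,0]]
    - [[0,0,-0.05],[0,0,0]]
    - [[0,0,-0.05],[0,0,0]]
  finger_gap: 0.05

```text
time_s: 25.02
eef_pos: [0.6244, 0.023, 0.224]
eef_rot: [[0.0, 1.0, 0.0], [1.0, -0.0, -0.0], [-0.0, 0.0, -1.0]]
contact_force: [0.6, -0.3, 0.6]
width: 0.0501
grasp_force: 0.0
```

Emit:
nudge_tcp:
  ticks:
    - [[-0.05,-0.035,0],[0,0,0]]
    - [[-0.05,-0.035,0],[0,0,0]]
    - [[-0.05,-0.035,0],[0,0,0]]
    - [[-0.05,-0.035,0],[0,0,0]]
    - [[-0.045,-0.034,0],[0,0,0]]
    - [[0,0,0],[0,0,8.2]]
    - [[0,0,0],[0,0,8.2]]
    - [[0,0,0],[0,0,0]]
  finger_gap: 0.047

```text
time_s: 26.02
eef_pos: [0.4503, -0.2221, 0.2224]
eef_rot: [[0.282, 0.96, 0.0], [0.96, -0.282, -0.0], [0.0, 0.0, -1.0]]
contact_force: [0.0, 0.1, 0.0]
width: 0.0472
grasp_force: 0.0
```

Emit:
nudge_tcp:
  ticks:
    - [[0,0,0],[0,0,0]]
    - [[0,0,0],[0,0,0]]

```text
time_s: 26.28
eef_pos: [0.4506, -0.2217, 0.2223]
eef_rot: [[0.281, 0.96, -0.0], [0.96, -0.281, -0.0], [-0.0, -0.0, -1.0]]
contact_force: [0.6, -0.3, 0.7]
width: 0.0472
grasp_force: 0.0
```

Run:
```python
from h import *
c=grab("wrist"); np.save("w7.npy",c,allow_pickle=True)
hsv=cv2.cvtColor(c["pixels"],cv2.COLOR_RGB2HSV);H,S,V=[hsv[:,:,i].astype(int) for i in range(3)]
u,v=map(int,proj(c,(.451,-.186,.018)));print(u,v)
M=np.zeros(H.shape,np.uint8);sl=np.s_[max(0,v-60):v+60,u-45:u+45];M[sl]=((H>95)&(H<130)&(S>50)&(V<110))[sl]
nn,l,st,ce=cv2.connectedComponentsWithStats(M);i=1+np.argmax(st[1:,4]);rc=cv2.minAreaRect(np.argwhere(l==i)[:,::-1].astype(np.float32))
b=np.array([plane(c,*p,.018)[:2] for p in cv2.boxPoints(rc)]);print(st[i],b.round(4),b.mean(0))
for j in range(4): d=b[(j+1)%4]-b[j];print(np.hypot(*d).round(4),np.degrees(np.arctan2(d[1],d[0])).round(1))
b=grab("scene")["pixels"][130:330,190:400,::-1]
cv2.imwrite("pics/p7.png",np.hstack([cv2.resize(c["pixels"][:,:,::-1],(430,322)),cv2.resize(b,(338,322))]))
```

```text
246 135
[ 233   97   28   77 1236] [[ 0.4218 -0.2247]
 [ 0.4483 -0.1408]
 [ 0.4774 -0.1493]
 [ 0.4532 -0.2339]] [ 0.45016676 -0.18717358]
0.088 72.4
0.0303 -16.2
0.088 -106.0
0.0328 163.8
```

View pics/p7.png

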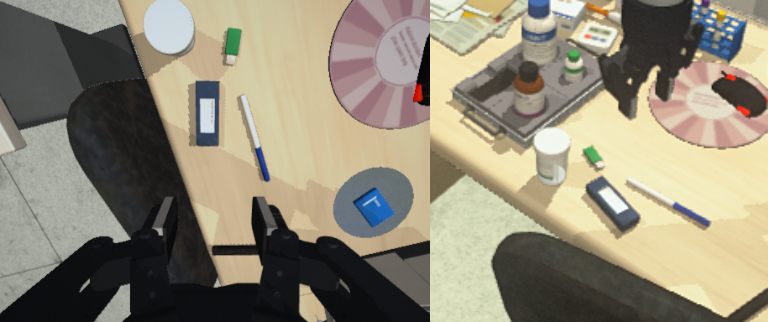

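All three bottles are seated (right pane). The case in the wrist pane (207,113) lies aligned with the tool. I grip it next.

Emit:
nudge_tcp:
  ticks:
    - [[0.034,-0.01,0],[0,0,0]]
    - [[0,0,0.05],[0,0,0]]
    - [[0,0,0.05],[0,0,0]]
    - [[0,0,0.05],[0,0,0]]
    - [[0,0,0.04],[0,0,0]]
    - [[0,0,0.02],[0,0,0]]
    - [[0,0,0.006],[0,0,0]]
    - [[0,0,0],[0,0,0]]

```text
time_s: 27.38
eef_pos: [0.4508, -0.1865, 0.0065]
eef_rot: [[0.282, 0.959, 0.0], [0.959, -0.282, -0.0], [-0.0, 0.0, -1.0]]
contact_force: [0.3, 0.7, 0.9]
width: 0.047
grasp_force: 0.0
```

Emit:
nudge_tcp:
  ticks:
    - [[0,0,0],[0,0,0]]
    - [[0,0,0],[0,0,0]]
    - [[0,0,0],[0,0,0]]
    - [[0,0,0],[0,0,0]]
  finger_gap: 0.02
  grip_n: 25

```text
time_s: 27.88
eef_pos: [0.4517, -0.187, 0.0075]
eef_rot: [[0.283, 0.959, 0.003], [0.959, -0.283, -0.001], [-0.0, 0.003, -1.0]]
contact_force: [-0.6, -0.5, 5.3]
width: 0.0313
grasp_force: 26.0
```

Emit:
nudge_tcp:
  ticks:
    - [[0,0,-0.03],[0,0,0]]
    - [[0,0,-0.05],[0,0,0]]
    - [[0,0,-0.05],[0,0,0]]
    - [[0,0,0],[0,0,-10.3]]
    - [[0,0,0],[0,0,-10.3]]
    - [[0,0,0],[0,0,-10.3]]
    - [[0,0,0],[0,0,-10.3]]
    - [[0,0,0],[0,0,-10.3]]

```text
time_s: 28.88
eef_pos: [0.4503, -0.1864, 0.1364]
eef_rot: [[-0.58, 0.815, -0.0], [0.815, 0.58, 0.0], [0.0, -0.0, -1.0]]
contact_force: [0.3, -0.0, -0.3]
width: 0.0311
grasp_force: 25.3
```

Emit:
nudge_tcp:
  ticks:
    - [[0,0,0],[0,0,-10.3]]
    - [[0,0,0],[0,0,-10.3]]
    - [[0,0,0],[0,0,-10.3]]
    - [[0,0,0],[0,0,-10.3]]
    - [[0,0,0],[0,0,-10.4]]
    - [[0,0,0],[0,0,0]]
    - [[0,0,0],[0,0,0]]

```text
time_s: 29.75
eef_pos: [0.4504, -0.1865, 0.1364]
eef_rot: [[-0.998, 0.06, -0.0], [0.06, 0.998, -0.0], [0.0, -0.0, -1.0]]
contact_force: [-0.2, -0.4, -0.2]
width: 0.0313
grasp_force: 25.3
```

Emit:
nudge_tcp:
  ticks:
    - [[-0.008,0.043,0],[0,0,0]]
    - [[-0.008,0.043,0],[0,0,0]]
    - [[-0.008,0.043,0],[0,0,0]]
    - [[-0.008,0.043,0],[0,0,0]]
    - [[-0.007,0.043,0],[0,0,0]]
    - [[-0.007,0.043,0],[0,0,0]]
    - [[-0.007,0.043,0],[0,0,0]]
    - [[0,0,0],[0,0,0]]

```text
time_s: 30.75
eef_pos: [0.5217, 0.1136, 0.1363]
eef_rot: [[-0.998, 0.055, 0.001], [0.055, 0.998, 0.001], [-0.001, 0.001, -1.0]]
contact_force: [0.9, -1.0, -0.5]
width: 0.0311
grasp_force: 25.3
```

Emit:
nudge_tcp:
  ticks:
    - [[0,0,0],[0,0,0]]
    - [[0,0,0],[0,0,0]]

```text
time_s: 31.0
eef_pos: [0.5204, 0.1098, 0.1362]
eef_rot: [[-0.998, 0.06, -0.001], [0.06, 0.998, -0.0], [0.001, -0.0, -1.0]]
contact_force: [0.8, 0.4, 0.3]
width: 0.031
grasp_force: 25.3
```

Emit:
nudge_tcp:
  ticks:
    - [[-0.001,0.001,0.05],[0,0,0]]
    - [[0,0,0.035],[0,0,0]]
    - [[0,0,0],[0,0,0]]
    - [[0,0,0],[0,0,0]]
    - [[0,0,0],[0,0,0]]

```text
time_s: 31.62
eef_pos: [0.5236, 0.1119, 0.0531]
eef_rot: [[-0.998, 0.058, 0.003], [0.058, 0.998, 0.001], [-0.003, 0.001, -1.0]]
contact_force: [-0.7, -0.0, -0.5]
width: 0.0309
grasp_force: 25.3
```

Run:
```python
from h import *
c=grab("wrist"); cv2.imwrite("pics/w8.png",c["pixels"][:,:,::-1])
```

```text
(no output)
```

View pics/w8.png

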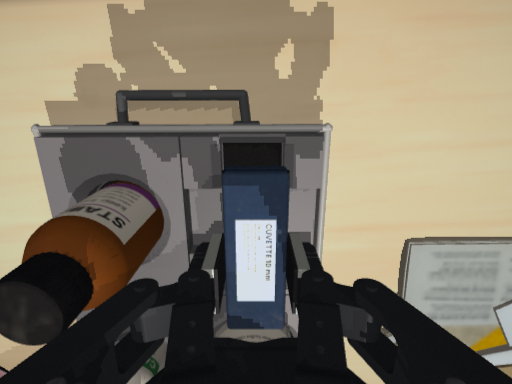

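The case is level over the slot: its far end spans columns 222–289 and the slot spans 220–286. I lower it.

Emit:
nudge_tcp:
  ticks:
    - [[0.001,0,0.008],[0,0,0]]
    - [[0,0,0.006],[0,0,0]]
    - [[0,0,0.004],[0,0,0]]
    - [[0,0,0.004],[0,0,0]]
    - [[0,0,0.003],[0,0,0]]
    - [[0,0,0],[0,0,0]]
    - [[0,0,0],[0,0,0]]

```text
time_s: 32.55
eef_pos: [0.521, 0.112, 0.0264]
eef_rot: [[-0.998, 0.058, 0.0], [0.058, 0.998, 0.0], [-0.0, 0.0, -1.0]]
contact_force: [0.5, 0.4, 0.7]
width: 0.0312
grasp_force: 25.3
```

Emit:
nudge_tcp:
  ticks:
    - [[0,0,0.002],[0,0,0]]
    - [[0,0,0.002],[0,0,0]]
    - [[0,0,0.001],[0,0,0]]
    - [[0,0,0],[0,0,0]]

```text
time_s: 33.05
eef_pos: [0.521, 0.1119, 0.0224]
eef_rot: [[-0.998, 0.058, 0.001], [0.058, 0.998, 0.0], [-0.001, 0.0, -1.0]]
contact_force: [-1.8, -1.3, 9.5]
width: 0.0314
grasp_force: 26.4
```

Emit:
nudge_tcp:
  ticks:
    - [[0,0,0],[0,0,0]]
    - [[0,0,0],[0,0,0]]
    - [[0,0,0],[0,0,0]]
    - [[0,0,-0.02],[0,0,0]]
    - [[0,0,-0.04],[0,0,0]]
    - [[0,0,-0.05],[0,0,0]]
    - [[0,0,-0.05],[0,0,0]]
    - [[0,0,-0.05],[0,0,0]]
  finger_gap: 0.044

```text
time_s: 34.05
eef_pos: [0.5206, 0.1119, 0.2327]
eef_rot: [[-0.998, 0.058, -0.0], [0.058, 0.998, -0.0], [0.0, -0.0, -1.0]]
contact_force: [2.1, 0.0, 0.4]
width: 0.0435
grasp_force: 0.0
```

Emit:
nudge_tcp:
  ticks:
    - [[0.05,0,-0.02],[0,0,0]]
    - [[0.05,0,0],[0,0,0]]
    - [[0.05,0,0],[0,0,0]]
    - [[0,0,0],[0,0,0]]
    - [[0,0,0],[0,0,0]]

```text
time_s: 34.67
eef_pos: [0.3719, 0.1208, 0.2516]
eef_rot: [[-0.998, 0.058, 0.002], [0.058, 0.998, 0.0], [-0.002, 0.0, -1.0]]
contact_force: [0.8, -0.7, -0.0]
width: 0.044
grasp_force: 0.0
```

Run:
```python
from h import *
a=grab("wrist")["pixels"]; b=grab("scene")["pixels"][90:290,100:370]; t=grab("top")["pixels"][135:255,80:400]
cv2.imwrite("pics/p9.png",np.vstack([np.hstack([cv2.resize(a,(400,300)),cv2.resize(b,(400,300))]),cv2.resize(t,(800,300))])[:,:,::-1])
```

```text
(no output)
```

View pics/p9.png

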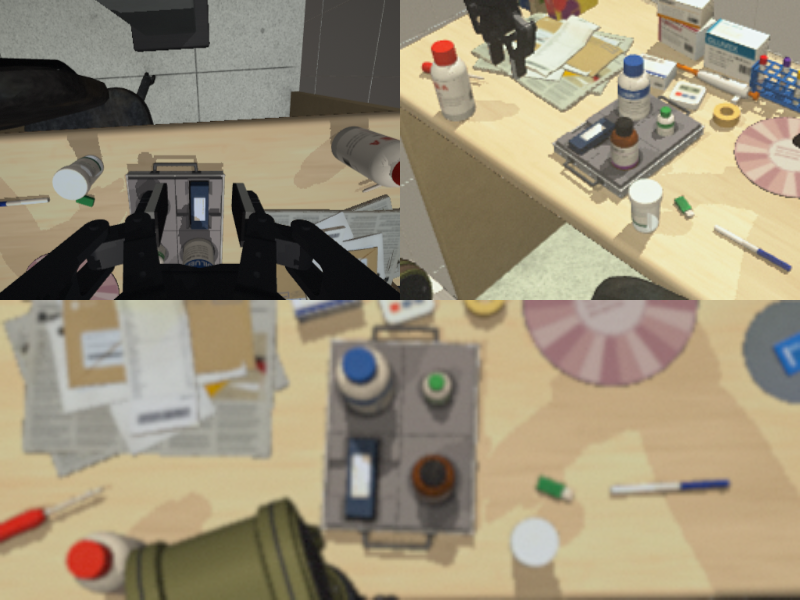

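The case lies flat in its slot and the three bottles stand in their wells. The rinse bottle and cup have not moved, and the robot touches nothing.

```bash
python3 -c "
from station import arm
print(arm.hand_in())"
```

```text
the job is handed in; nothing more can be done
None
```

The carrier is loaded and handed in at about 35 s: in the last pictures all three bottles stand in their wells, the case lies in its slot, and the rinse bottle and cup look untouched; the hand-in gave no verdict.

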